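Seat a ceramic tile in the drilling jig and clamp it

TASK

Get the ceramic tile ready for drilling: slide it gently over the jig board until it lies flush against both aluminium fences, the back one and the side one next to the clamp, and then press the clamp's paddle down to its stop so that it locks and the rubber foot holds the tile there. The tile chips easily, so never push it, or run it into a fence, with more than about 15 N, and leave the hole saw, the tape measure and the spectacles where they are.

Things in the scene. Friction and masses are not known exactly. Their poses are not given: they have to be found in the camera images.
- jig: Plywood board fixed to the bench, 18 mm thick, with fences and a clamp. Origin at bench height; x points to the back fence, y left, z up. Board: x -135..135, y -190..230 mm. Fences' inner faces: back x = 100 (y -55..210), side y = -60 (x -95..95 mm). A flush tile has its centre at x 45, y 15 mm. The clamp stands behind the side fence at x 45 mm; its raised bar hangs 100 mm above the board.
- tile: Loose ceramic wall tile lying flat on the board, white glaze on brown-red clay, 110 mm along its x, 150 mm along its y, 10 mm thick, about 0.4 kg; chips at more than 15 N. Origin at the centre of its underside; its x and y point roughly as the jig's. Too wide to grip: push it by its edges.
- clamp_paddle (a joint): Angle of the clamp's paddle lever about its hinge (rad): 0 = up (clamp open, bar raised), 0.85 = down at its stop. A spring lifts it again if it is let go part way; only close to its stop does the toggle go over centre and keep it down. It takes up to about 10 N at the paddle.
- paddle_press (a point): Pressing point on top of the ribbed black rubber paddle (44 mm along the jig's x, 56 mm long), 20 mm from its free end. Moves on an arc about paddle_hinge: paddle up, 31 mm to the right of the hinge (jig -y) and 79 mm above it; paddle down, 80 mm to the right and 28.5 mm above, 72 mm over the bench.
- paddle_hinge (a point): The fixed hinge pin of the paddle, along the jig's x axis, in the jig frame at x +45, y -140, z +44 mm.
- clamp_foot: Rubber foot on the clamp's bar, 20 mm in diameter, sprung 8 mm in its spindle; comes down on the tile 40 mm in from the side fence as the paddle goes down and presses it with about 4 N. Origin at the centre of the foot's face.
- fence_back: The back fence, an aluminium bar 16 x 265 x 20 mm fixed to the board along the jig's y; origin at the centre of its underside.
- fence_side: The side fence, an aluminium bar 190 x 16 x 20 mm fixed to the board along the jig's x; origin at the centre of its underside.
- core_saw: Bystander: a red hole saw, a cup 64 mm in diameter and 56 mm high, standing on the board's front right corner. Origin at the centre of its underside.
- tape_rule: Bystander: a yellow tape measure, 37 x 87 x 62 mm, on the bench left of the board. Origin at the centre of its underside.
- spectacles: Bystander: dark red safety spectacles with open arms, 141 x 142 x 42 mm, on the bench to the right and in front of the board. Origin at the centre of its underside.
Mind the look-alikes: they are no part of the job. Of the things that look like the tile, the larger one is meant.

How it is judged:
By the outcome, as a careful person would: the job done as asked, in the order asked, and still so for the second after the job is handed in, with the robot touching nothing.
It also fails if it takes over 72 s, if anything falls off the work surface, if the arm or the gripper's body presses on something with over 40 N, if the wrist force passes 120 N, or if a joint passes its speed limit or range.

ROBOT

A 6-joint arm with a two-finger parallel gripper is mounted at the origin on a cart in front of the work surface, level with it; the furniture and walls round the work are solid. World frame = base frame: x ahead of the robot, y to its left, z up, the work surface at z = 0. Lengths are in m, angles in rad, forces in N, time in s.
With the tool pointing down it reaches from about 0.35 to 0.775 m from the base axis. Payload 5.5 kg.
Tool frame: the origin (TCP) lies between the finger pads; the fingertips stand 19 mm ahead of it and the grasp point (between the pads) is the TCP; z points along the fingers, y is the line along which they close (so a half turn about z gives the same grasp; the last joint's range is limited). The gripper opens to 85 mm and grips with 20 to 120 N. Pads are 22 mm wide; open, the fingers measure 114 mm over their backs; the gripper's body (76 mm by 85 mm) begins 54 mm behind the grasp point. The pads swing forward as they close: fully open they stand 13 mm farther back than shut.
Start: joints at [1.141, 0.313, 0.046, 1.304, 0, 1.431], TCP at [0.164, 0.551, 0.25] pointing down, gripper open.
Joint ranges: [-2.76, 2.76], [-0.86, 1.69], [-1.03, 1.26], [-2.2, 2.34], [-1.47, 1.5], [-3.14, 3.14]. Speed limits (rad/s): [2.57, 2.57, 3.14, 3.14, 3.14, 3.14].

INTERFACE

Orientations are given as a unit quaternion [w, x, y, z].
In Python, from workcell import env gives the robot as it stands.
- The arm moves only by the shell command python3 -m pendant 'ROWS' [FORCE]. ROWS is JSON, a list of rows, each an object with "travel": the shift along the tool's x, y, z scaled (see below), a list of three; "rot": the turn, a rotation vector about the tool's x, y, z scaled (see below), a list of three; "fingers": the opening, from -1 (shut) to 1 (fully open). In form: [{"travel": [dx, dy, dz], "rot": [wx, wy, wz], "fingers": fingers}, ...]. A call has 1 to 10 rows; each row is the pose to reach, as a shift and turn from the pose commanded when the call began, along the tool's axes at that moment; what a row does not reach only later rows make up. The controller multiplies each number of a shift by 0.12 m and each number of a turn by 60 degrees. A row lasts 1/10 s, in which the tool goes at most 50 mm and 8.59 degrees, less where a joint would pass 70% of its speed; a pose out of reach is approached as far as the arm can. A call with a number of a shift or a turn outside -1 to 1 is refused whole. A call with a gripper value outside its range is refused whole. The fingers move at their own pace and stop on an object; FORCE is the grip in N (left out, the last holds). Time passes only in rows, so rows that repeat a pose let the fingers close. It gives the time, the measured TCP pose, the force, the opening and the grip force at its end, in the units of the state.
- env.get_state(): the state, without advancing time (a new reading comes with each control period).
- env.read_camera(name): name is "scene" or "top" or "wrist"; returns (picture, depth): 480x640x3 uint8, blue, green, red; 480x640 float32, m along the optical axis (not along the pixel's ray), 0 where there is no reading.
- env.camera_model(name): a dict with "fovy" (degrees; the focal length in pixels is half the picture's height over the tangent of half this angle, whatever the lens; pixels are square), "cx", "cy" (the principal point, pixels), "k1" (the pictures are not rectified: a ray, as slopes to the right and down, at radius r is drawn at 1 + k1 r^2 times it, then the intrinsics apply), "rvec" (rotation vector, rad) and "tvec" (3), from world to camera coordinates, as OpenCV has them; the wrist camera has in their place "T_tool_cam" (4x4, takes a point from camera to tool coordinates, whose origin is the TCP and whose axes are the flange's). Camera axes: x right, y down, z forward; pixel columns grow to the right and rows downward; lengths in m; the calibration is good to about 2 mm. A picture is of the moment at which its call begins: read the wrist's pose just before it. camera_model takes no time and is no camera call.
- env.hand_in(): hands the job in; it is judged then, once.
Trained networks look in the newest picture that a camera, given by its name, has taken for a name from the list of things; names that differ only in an ending like _2 or _b are one class to them, and where a whole thing is asked for, a point or a joint stands for the part that bears it (a point fixed in the world has none). Each returns a list of dicts, best first, with "conf" (0 to 1); they miss things now and then, are a little off and sometimes report something else, mostly with a low value. They report only what shows in the picture. A call takes as long as a camera call. They do not tell look-alikes from the thing itself.
- env.outline_of(camera, target): "mask" (480x640 bool, what is visible of it) and "xy" ([column, row] in pixels, amid what is visible of it).
The state is a dict: "clock": time; "joint_pos": joint angles; "qvel": joint speeds; "tau": joint torques, N m; "tcp_pos": TCP position; "orientation": TCP orientation; "wrist_force": force on the tool from outside, world axes, zero at the start; "ft_torque": the same for the moment, N m; "finger_gap": finger opening in m; "grip_force": force on a finger pad.
Only numpy, scipy, OpenCV 4.12 (cv2) and the standard library are available. Lean on these libraries where they do the work, as an engineer would, in place of code of your own. Each camera call takes 0.05 s, during which the arm holds its last target. There are 200 camera calls.

## Working session

There is one attempt and no reset: what is moved stays moved. The work goes in short steps, Python scripts to look and compute and a shell command to move; the robot and the scene stay as the last step left them, time stands still between calls to the robot, and variables do not carry over. Pictures are saved under pics/ and viewed, at most 13 in all, crops included, and the job is handed in when it is done.

```bash
mkdir -p pics; ls
cat > h.py <<'E'
import numpy as np, cv2
from scipy.spatial.transform import Rotation as R
from workcell import env
def cam(name):
    m=env.camera_model(name); f=240/np.tan(np.radians(m['fovy'])/2)
    if 'rvec' in m:
        Rc=R.from_rotvec(np.ravel(m['rvec'])).as_matrix(); t=np.ravel(m['tvec'])
        Rw=Rc.T; o=-Rc.T@t
    else:
        s=env.get_state(); q=s['orientation']; Rt=R.from_quat([q[1],q[2],q[3],q[0]]).as_matrix()
        T=np.array(m['T_tool_cam']); Rw=Rt@T[:3,:3]; o=Rt@T[:3,3]+np.array(s['tcp_pos'])
    return m,f,Rw,o
def slopes(m,f,uv):
    uv=np.atleast_2d(np.asarray(uv,float)); d=(uv-[m['cx'],m['cy']])/f; x=d.copy()
    for _ in range(30): x=d/(1+m['k1']*(x**2).sum(1,keepdims=True))
    return x
def onplane(c,uv,z):
    m,f,Rw,o=c; s=slopes(m,f,uv); r=np.c_[s,np.ones(len(s))]@Rw.T
    return o+r*((z-o[2])/r[:,2:3])
def bydepth(c,uv,dep):
    m,f,Rw,o=c; s=slopes(m,f,uv); return o+(np.c_[s,np.ones(len(s))]*np.ravel(dep)[:,None])@Rw.T
def project(c,P):
    m,f,Rw,o=c; p=(np.atleast_2d(P)-o)@Rw; s=p[:,:2]/p[:,2:]; s=s*(1+m['k1']*(s**2).sum(1,keepdims=True)); return s*f+[m['cx'],m['cy']]
E
python3 - <<'E'
from h import *
s=env.get_state(); print(s['clock'],s['tcp_pos'],s['orientation'],s['wrist_force'])
for n in ['scene','top']:
    im,d=env.read_camera(n); cv2.imwrite(f'pics/{n}0.png',im); np.save(f'{n}0.npy',d); c=cam(n); print(n,c[1],c[0]['k1'],c[3])
    for t in ['tile','jig','clamp_paddle','clamp_foot','fence_back','fence_side','core_saw']:
        for r in env.outline_of(n,t)[:3]:
            mk=r['mask']; ys,xs=np.nonzero(mk); P=bydepth(c,np.c_[xs,ys],d[ys,xs]); P=P[d[ys,xs]>0]
            rc=cv2.minAreaRect((P[:,:2]*1000).astype(np.float32)) if len(P)>3 else None
            print(t,round(r['conf'],2),np.round(r['xy']),mk.sum(),np.round(np.median(P,0),3), [np.round(a,0) for a in rc] if rc else '')
E
```

```text
pics
0.0 [0.16412413 0.55056851 0.24939667] [-2.63479784e-04  1.44402790e-01  9.89518552e-01 -8.94704211e-04] [0.66221304 0.19773341 0.95730438]
scene 456.2814754932704 -0.1148879104457349 [ 0.07261164 -0.46253256  0.90424333]
tile 0.95 [296. 256.] 2135 [0.556 0.096 0.028] [array([562., 106.]), array([161., 116.]), np.float64(87.0)]
tile 0.92 [451. 330.] 1472 [ 0.664 -0.293  0.008] [array([ 671., -292.]), array([122.,  83.]), np.float64(23.0)]
jig 0.69 [367. 276.] 1457 [ 0.601 -0.082  0.052] [array([619., -46.]), array([205.,  77.]), np.float64(76.0)]
jig 0.59 [316. 276.] 11740 [0.552 0.012 0.019] [array([570.,  74.]), array([289., 440.]), np.float64(0.0)]
jig 0.47 [381. 274.] 275 [ 0.605 -0.124  0.122] [array([ 646., -116.]), array([ 84., 122.]), np.float64(76.0)]
fence_back 0.92 [316. 225.] 554 [0.666 0.136 0.037] [array([646., 122.]), array([262.,  69.]), np.float64(90.0)]
fence_side 0.68 [331. 283.] 589 [ 0.543 -0.026  0.037] [array([570., -23.]), array([206.,  43.]), np.float64(1.0)]
core_saw 0.67 [329. 316.] 805 [ 0.461 -0.097  0.06 ] [array([473., -81.]), array([83., 62.]), np
[... 846 characters left out ...]
), np.float64(5.0)]
clamp_foot 0.57 [336. 226.] 43 [0.61  0.005 0.116] [array([608.,  -6.]), array([40., 17.]), np.float64(79.0)]
clamp_foot 0.35 [300. 246.] 1971 [0.562 0.103 0.028] [array([564., 105.]), array([149., 111.]), np.float64(87.0)]
fence_back 0.68 [292. 211.] 627 [0.672 0.131 0.037] [array([676., 129.]), array([270.,  25.]), np.float64(90.0)]
fence_side 0.73 [342. 250.] 285 [ 0.545 -0.021  0.038] [array([568., -21.]), array([187.,  16.]), np.float64(0.0)]
fence_side 0.73 [365. 225.] 1036 [ 0.607 -0.087  0.061] [array([612., -77.]), array([ 78., 180.]), np.float64(10.0)]
core_saw 0.57 [368. 277.] 407 [ 0.472 -0.087  0.061] [array([473., -88.]), array([61., 60.]), np.float64(16.0)]
```

Run:
```python
import cv2
im=cv2.imread('pics/top0.png'); cv2.imwrite('pics/topc.png',cv2.resize(im[130:350,150:470],(800,550),interpolation=cv2.INTER_CUBIC))
im=cv2.imread('pics/scene0.png'); cv2.imwrite('pics/scenec.png',cv2.resize(im[160:400,160:480],(800,600),interpolation=cv2.INTER_CUBIC))
```

```text
(no output)
```

View pics/topc.png

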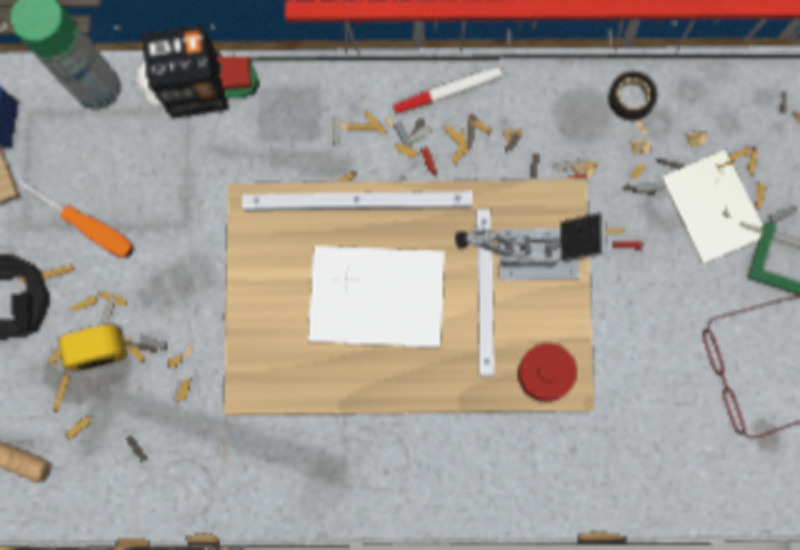

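View pics/scenec.png

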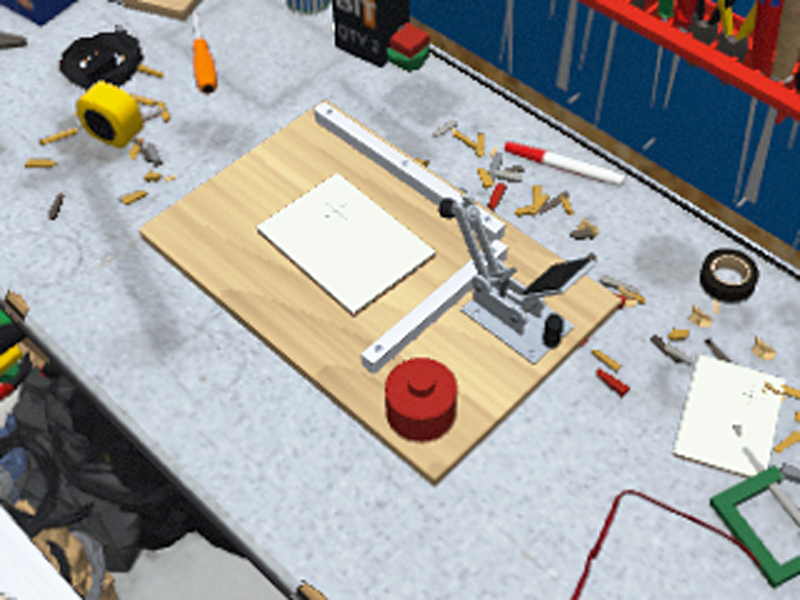

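Top crop: the white tile (crop ~312–443, 247–345) lies on the board. The back fence is at row ~200, the side fence at column ~486 and the clamp's black paddle at (582,236). The smaller cream tile at right (715,205) is the decoy. Next I fit the jig and tile poses.

```bash
cat > fit.py <<'E'
from h import *
from scipy.optimize import least_squares
def edgefit(c,gray,P0,P1,z,n=25,w=14):
    """refine a line P0-P1 (world xy, plane z): subpixel strongest gradient along normals (mm-scale w px)"""
    t=np.linspace(.12,.88,n)[:,None]; A=np.array(P0)*(1-t)+np.array(P1)*t
    d=np.array(P1)-P0; nrm=np.array([-d[1],d[0]])/np.linalg.norm(d); out=[]
    s=np.linspace(-w,w,81)/1000
    for a in A:
        Q=np.c_[a+s[:,None]*nrm,np.full(81,z)]; uv=project(c,Q).astype(np.float32)
        v=cv2.remap(gray,uv[None,:,0],uv[None,:,1],cv2.INTER_LINEAR)[0].astype(float)
        g=np.abs(np.gradient(cv2.GaussianBlur(v[None],(0,0),4)[0])); k=g.argmax(); 
        if 3<k<77: out.append(a+s[k]*nrm)
    out=np.array(out); m=np.median((out-P0)@nrm); out=out[np.abs((out-P0)@nrm-m)<.006]
    return out
def fitrect(c,gray,x,y,yaw,lx,ly,z,sides='fblr',off=(0,0),size=False):
    best=np.array([x,y,yaw])
    for it in range(3):
        C,S=np.cos(best[2]),np.sin(best[2]); M=np.array([[C,-S],[S,C]])
        cor={'f':((-lx/2,-ly/2),(-lx/2,ly/2)),'b':((lx/2,-ly/2),(lx/2,ly/2)),'l':((-lx/2,ly/2),(lx/2,ly/2)),'r':((-lx/2,-ly/2),(lx/2,-ly/2))}
        pts={k:edgefit(c,gray,best[:2]+M@np.array(cor[k][0]),best[:2]+M@np.array(cor[k][1]),z) for k in sides}
        def res(p):
            C,S=np.cos(p[2]),np.sin(p[2]); r=[]
            for k,q in pts.items():
                l=(q-p[:2])@np.array([[C,-S],[S,C]])
                r.append({'f':l[:,0]+lx/2,'b':l[:,0]-lx/2,'l':l[:,1]-ly/2,'r':l[:,1]+ly/2}[k])
            return np.concatenate(r)
        o=least_squares(res,best,loss='soft_l1',f_scale=.001); best=o.x
    return best,{k:len(v) for k,v in pts.items()},np.sqrt(np.mean(res(best)**2))
E
python3 - <<'E'
from fit import *
for n in ['top','scene']:
    c=cam(n); g=cv2.cvtColor(cv2.imread(f'pics/{n}0.png'),cv2.COLOR_BGR2GRAY)
    print(n)
    for nm,a in dict(board=(.567,.065,0,.27,.42,.018),tile=(.562,.103,-.03,.11,.15,.028),fb=(.675,.129,0,.016,.265,.038),fs=(.568,-.021,0,.19,.016,.038)).items():
        b,k,r=fitrect(c,g,*a); print(nm,np.round(b[:2]*1000,1),round(np.degrees(b[2]),2),k,round(r*1000,2))
d=np.load('top0.npy'); c=cam('top'); m=env.outline_of('top','clamp_paddle')
for r in m[:1]:
    ys,xs=np.nonzero(r['mask']); P=bydepth(c,np.c_[xs,ys],d[ys,xs])
    im=cv2.imread('pics/top0.png')[ys,xs].max(1); Q=P[(im<60)&(P[:,2]>.06)]; print(len(Q),np.round(np.percentile(Q,[2,50,98],axis=0)*1000))
    A=np.c_[Q[:,:2],np.ones(len(Q))]; print(np.linalg.lstsq(A,Q[:,2],rcond=None)[0])
E
```

```text
top
board [561.5  65.4] 0.37 {'f': 23, 'b': 16, 'l': 24, 'r': 17} 4.87
tile [562.6 102.9] -2.82 {'f': 25, 'b': 25, 'l': 25, 'r': 25} 0.72
fb [673.2 124.6] 0.05 {'f': 25, 'b': 24, 'l': 25, 'r': 25} 0.68
fs [565.4 -21.6] -0.54 {'f': 25, 'b': 21, 'l': 22, 'r': 21} 1.56
scene
board [558.4  65.1] 0.11 {'f': 25, 'b': 21, 'l': 24, 'r': 24} 2.76
tile [560.4 102.5] -2.95 {'f': 25, 'b': 25, 'l': 25, 'r': 25} 0.44
fb [671.2 125.1] 0.48 {'f': 24, 'b': 21, 'l': 17, 'r': 25} 1.34
fs [563.  -21.3] 0.39 {'f': 25, 'b': 15, 'l': 23, 'r': 23} 4.52
214 [[ 592. -137.   98.]
 [ 610. -120.  119.]
 [ 629. -104.  138.]]
[-2.93806356  1.04947802  2.03907549]
```

```bash
python3 -m pendant '[{"travel":[0,0,0],"rot":[0,0,-0.14],"fingers":0.2},{"travel":[-0.3,-0.3,0],"rot":[0,0,-0.28],"fingers":0.2},{"travel":[-0.6,-0.7,0],"rot":[0,0,-0.28],"fingers":0.2},{"travel":[-0.9,-1,0],"rot":[0,0,-0.28],"fingers":0.2},{"travel":[-1,-1,0],"rot":[0,0,-0.28],"fingers":0.2},{"travel":[-1,-1,0],"rot":[0,0,-0.28],"fingers":0.2}]'
```

```text
clock: 1.45
tcp_pos: [0.2465, 0.4, 0.2508]
orientation: [0.001, 0.0, 1.0, 0.0]
wrist_force: [-0.3, 1.1, 0.4]
finger_gap: 0.0512
grip_force: 0.0
```

```bash
python3 -m pendant '[{"travel":[-0.3,-0.3,0],"rot":[0,0,0],"fingers":0.2},{"travel":[-0.6,-0.6,0],"rot":[0,0,0],"fingers":0.2},{"travel":[-0.9,-0.9,0],"rot":[0,0,0],"fingers":0.2},{"travel":[-0.97,-1,0],"rot":[0,0,0],"fingers":0.2}]'; python3 -m pendant '[{"travel":[-0.3,-0.3,0],"rot":[0,0,0],"fingers":0.2},{"travel":[-0.6,-0.6,0.2],"rot":[0,0,0],"fingers":0.2},{"travel":[-0.9,-0.9,0.4],"rot":[0,0,0],"fingers":0.2},{"travel":[-0.97,-1,0.6],"rot":[0,0,0],"fingers":0.2},{"travel":[-0.97,-1,0.6],"rot":[0,0,0],"fingers":0.2}]'
```

```text
clock: 1.85
tcp_pos: [0.3645, 0.2808, 0.2504]
orientation: [0.001, -0.0, 1.0, 0.0]
wrist_force: [0.9, 0.6, -0.8]
finger_gap: 0.0512
grip_force: 0.0
clock: 2.35
tcp_pos: [0.4789, 0.1606, 0.1744]
orientation: [-0.003, 0.0, 1.0, -0.001]
wrist_force: [-0.9, -0.4, -0.4]
finger_gap: 0.0514
grip_force: 0.0
```

```bash
python3 -m pendant '[{"travel":[0,-0.24,0.3],"rot":[0,0,0],"fingers":0.2},{"travel":[0,-0.48,0.6],"rot":[0,0,0],"fingers":0.2},{"travel":[0,-0.48,0.85],"rot":[0,0,0],"fingers":0.2},{"travel":[0,-0.48,0.95],"rot":[0,0,0],"fingers":0.2},{"travel":[0,-0.48,0.95],"rot":[0,0,0],"fingers":0.2}]'
python3 - <<'E'
from h import *
c=cam('wrist'); im,d=env.read_camera('wrist'); cv2.imwrite('pics/w1.png',im)
im,d=env.read_camera('scene'); cv2.imwrite('pics/s1.png',cv2.resize(im[150:390,160:480],(800,600),interpolation=cv2.INTER_CUBIC))
E
```

```text
clock: 2.85
tcp_pos: [0.4777, 0.106, 0.0633]
orientation: [-0.001, -0.002, 1.0, 0.0]
wrist_force: [-0.3, -0.2, 0.1]
finger_gap: 0.0511
grip_force: 0.0
```

View pics/w1.png

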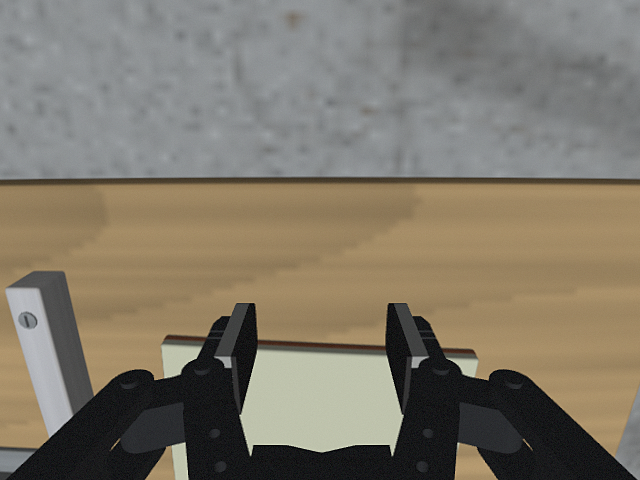

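View pics/s1.png

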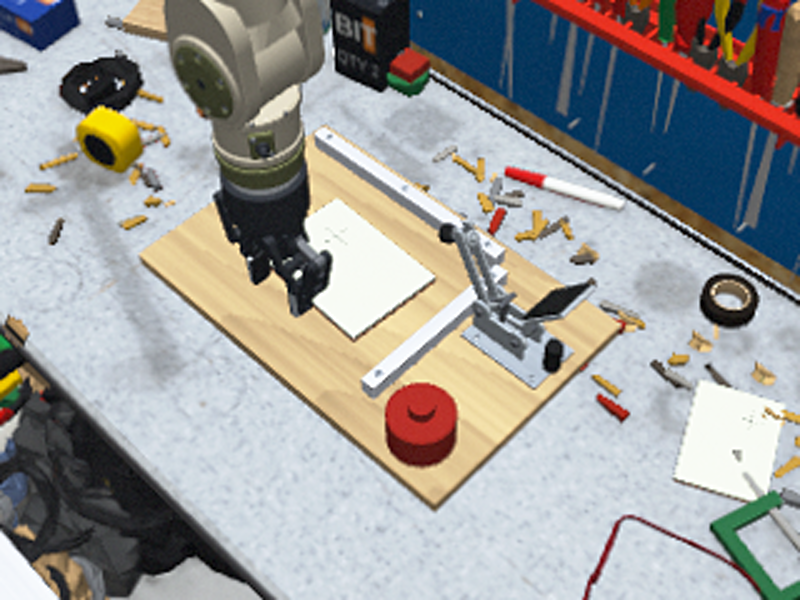

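Wrist view: the pads (rows 303–415) hang in front of the tile's front edge (row ~345). The scene view shows the gripper standing in front of the tile, clear of everything. Next I measure the pad-tip offset from the wrist depth, then lower.

```bash
python3 - <<'E'
from h import *
c=cam('wrist'); m,f,_,_=c; im,d=env.read_camera('wrist'); T=np.array(m['T_tool_cam'])
ys,xs=np.mgrid[290:440,190:450]; xs=xs.ravel(); ys=ys.ravel(); dd=d[ys,xs]; k=(dd>0)
P=(np.c_[slopes(m,f,np.c_[xs,ys]),np.ones(len(xs))]*dd[:,None])@T[:3,:3].T+T[:3,3]
k&=(im[ys,xs].max(1)<75)&(P[:,2]<.03)&(abs(P[:,1])<.07); Q=P[k]*1000
print(len(Q),np.round(np.percentile(Q,[0.5,5,50,95,99,99.8],axis=0),1))
for sgn in(-1,1):
    q=Q[(Q[:,1]*sgn>0)&(Q[:,2]>0)]; print(sgn,np.round(np.percentile(q,[1,50,99],axis=0),1))
E
python3 -m pendant '[{"travel":[0,0,0.06],"rot":[0,0,0],"fingers":0.2},{"travel":[0,0,0.11],"rot":[0,0,0],"fingers":0.2},{"travel":[0,0,0.11],"rot":[0,0,0],"fingers":0.2}]'
```

```text
13319 [[-11.8 -39.2 -60.1]
 [ -6.6 -35.4 -58.2]
 [  9.9 -19.  -27.7]
 [ 15.8  33.6   5.9]
 [ 16.3  37.2  10.9]
 [ 16.6  38.1  13.1]]
-1 [[-11.7 -39.3   0.1]
 [  5.5 -27.1   5.2]
 [  9.9 -26.   13.9]]
1 [[-11.5  24.7   0.2]
 [  5.4  25.8   5.2]
 [ 10.   38.   13.5]]
clock: 3.3
tcp_pos: [0.4784, 0.1051, 0.0506]
orientation: [-0.0, -0.002, 1.0, 0.0]
wrist_force: [-0.4, -0.6, 0.2]
finger_gap: 0.0513
grip_force: 0.0
```

```bash
python3 -m pendant '[{"travel":[0,0,0.06],"rot":[0,0,0],"fingers":0.2},{"travel":[0,0,0.12],"rot":[0,0,0],"fingers":0.2},{"travel":[0,0,0.12],"rot":[0,0,0],"fingers":0.2}]'; python3 -m pendant '[{"travel":[-0.02,0,0],"rot":[0,0,0],"fingers":0.2},{"travel":[-0.04,0,0],"rot":[0,0,0],"fingers":0.2},{"travel":[-0.06,0,0],"rot":[0,0,0],"fingers":0.2},{"travel":[-0.08,0,0],"rot":[0,0,0],"fingers":0.2},{"travel":[-0.10,0,0],"rot":[0,0,0],"fingers":0.2},{"travel":[-0.12,0,0],"rot":[0,0,0],"fingers":0.2},{"travel":[-0.14,0,0],"rot":[0,0,0],"fingers":0.2},{"travel":[-0.16,0,0],"rot":[0,0,0],"fingers":0.2},{"travel":[-0.18,0,0],"rot":[0,0,0],"fingers":0.2},{"travel":[-0.20,0,0],"rot":[0,0,0],"fingers":0.2}]'
```

```text
clock: 3.6
tcp_pos: [0.4779, 0.1049, 0.0355]
orientation: [-0.001, -0.002, 1.0, -0.0]
wrist_force: [-0.5, -0.5, -0.1]
finger_gap: 0.0512
grip_force: 0.0
clock: 4.6
tcp_pos: [0.5029, 0.1051, 0.0366]
orientation: [-0.0, -0.002, 1.0, 0.0]
wrist_force: [-1.3, -0.3, -0.7]
finger_gap: 0.0514
grip_force: 0.7
```

```bash
python3 -m pendant '[{"travel":[-0.02,0,0],"rot":[0,0,0],"fingers":0.2},{"travel":[-0.04,0,0],"rot":[0,0,0],"fingers":0.2},{"travel":[-0.06,0,0],"rot":[0,0,0],"fingers":0.2},{"travel":[-0.08,0,0],"rot":[0,0,0],"fingers":0.2},{"travel":[-0.10,0,0],"rot":[0,0,0],"fingers":0.2},{"travel":[-0.12,0,0],"rot":[0,0,0],"fingers":0.2},{"travel":[-0.14,0,0],"rot":[0,0,0],"fingers":0.2},{"travel":[-0.16,0,0],"rot":[0,0,0],"fingers":0.2},{"travel":[-0.18,0,0],"rot":[0,0,0],"fingers":0.2},{"travel":[-0.20,0,0],"rot":[0,0,0],"fingers":0.2}]'; python3 -m pendant '[{"travel":[-0.01,0,0],"rot":[0,0,0],"fingers":0.2},{"travel":[-0.02,0,0],"rot":[0,0,0],"fingers":0.2},{"travel":[-0.03,0,0],"rot":[0,0,0],"fingers":0.2},{"travel":[-0.04,0,0],"rot":[0,0,0],"fingers":0.2},{"travel":[-0.05,0,0],"rot":[0,0,0],"fingers":0.2},{"travel":[-0.05,0,0],"rot":[0,0,0],"fingers":0.2}]'
python3 - <<'E'
from fit import *
for n in ['top','scene']:
    im,d=env.read_camera(n); c=cam(n); g=cv2.cvtColor(im,cv2.COLOR_BGR2GRAY); cv2.imwrite(f'pics/{n}2.png',im)
    b,k,r=fitrect(c,g,.595,.103,0,.11,.15,.028,sides='blr'); print(n,np.round(b[:2]*1000,1),round(np.degrees(b[2]),2),k,round(r*1000,2))
E
```

```text
clock: 5.6
tcp_pos: [0.5271, 0.1052, 0.0367]
orientation: [0.0, -0.002, 1.0, 0.0]
wrist_force: [-1.3, -0.3, -0.5]
finger_gap: 0.0512
grip_force: 0.7
clock: 6.2
tcp_pos: [0.5332, 0.1052, 0.0367]
orientation: [0.0, -0.002, 1.0, 0.0]
wrist_force: [-1.0, 0.6, -0.3]
finger_gap: 0.051
grip_force: 0.5
top [579.6 110.5] -1.11 {'b': 17, 'l': 17, 'r': 25} 3.63
scene [600.9 106.5] -0.5 {'b': 25, 'l': 16, 'r': 25} 4.69
```

```bash
python3 -m pendant '[{"travel":[-0.01,0,0],"rot":[0,0,0],"fingers":0.2},{"travel":[-0.02,0,0],"rot":[0,0,0],"fingers":0.2},{"travel":[-0.03,0,0],"rot":[0,0,0],"fingers":0.2},{"travel":[-0.04,0,0],"rot":[0,0,0],"fingers":0.2},{"travel":[-0.045,0,0],"rot":[0,0,0],"fingers":0.2}]'; for i in 1; do python3 -m pendant '[{"travel":[-0.004,0,0],"rot":[0,0,0],"fingers":0.2},{"travel":[-0.008,0,0],"rot":[0,0,0],"fingers":0.2},{"travel":[-0.012,0,0],"rot":[0,0,0],"fingers":0.2},{"travel":[-0.016,0,0],"rot":[0,0,0],"fingers":0.2}]'; done
```

```text
clock: 6.8
tcp_pos: [0.5384, 0.1052, 0.0367]
orientation: [0.0, -0.002, 1.0, 0.0]
wrist_force: [-2.9, -0.2, 0.8]
finger_gap: 0.051
grip_force: 1.3
clock: 7.2
tcp_pos: [0.5402, 0.1052, 0.0367]
orientation: [-0.0, -0.002, 1.0, 0.0]
wrist_force: [-2.0, -0.3, 2.5]
finger_gap: 0.0512
grip_force: 1.3
```

```bash
python3 -m pendant '[{"travel":[-0.004,0,0],"rot":[0,0,0],"fingers":0.2},{"travel":[-0.008,0,0],"rot":[0,0,0],"fingers":0.2}]'
python3 - <<'E'
from h import *
s=env.get_state(); print(s['wrist_force'],s['tcp_pos'],s['ft_torque'])
im,d=env.read_camera('top'); cv2.imwrite('pics/top3.png',cv2.resize(im[190:290,240:400],(800,500),interpolation=cv2.INTER_CUBIC))
E
```

```text
clock: 7.4
tcp_pos: [0.5412, 0.1052, 0.0367]
orientation: [0.0, -0.002, 1.0, 0.0]
wrist_force: [-2.8, 0.6, 1.7]
finger_gap: 0.0513
grip_force: 1.3
[-2.78469119  0.59528149  1.66337491] [0.54116774 0.10519093 0.0366923 ] [ 0.02032116  0.56047622 -0.03259251]
```

View pics/top3.png

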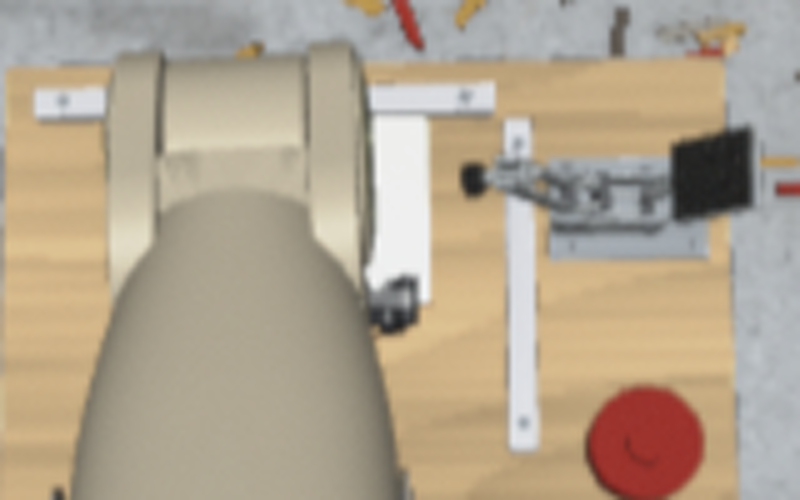

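Tile's back edge (crop row ~115) looks within a mm or two of the back fence. Keep easing forward.

```bash
python3 -m pendant '[{"travel":[-0.004,0,0],"rot":[0,0,0],"fingers":0.2},{"travel":[-0.008,0,0],"rot":[0,0,0],"fingers":0.2}]';  python3 -m pendant '[{"travel":[-0.004,0,0],"rot":[0,0,0],"fingers":0.2},{"travel":[-0.008,0,0],"rot":[0,0,0],"fingers":0.2}]'
```

```text
clock: 7.65
tcp_pos: [0.5414, 0.1052, 0.0366]
orientation: [-0.001, -0.002, 1.0, 0.0]
wrist_force: [-4.4, -0.2, 2.6]
finger_gap: 0.0513
grip_force: 2.5
clock: 7.85
tcp_pos: [0.5415, 0.1052, 0.0364]
orientation: [-0.001, -0.002, 1.0, -0.0]
wrist_force: [-8.1, -0.2, 4.4]
finger_gap: 0.0514
grip_force: 3.6
```

```bash
python3 -m pendant '[{"travel":[0.03,0,0],"rot":[0,0,0],"fingers":0.2},{"travel":[0.1,0,0],"rot":[0,0,0],"fingers":0.2},{"travel":[0.1,0,-0.2],"rot":[0,0,0],"fingers":0.2},{"travel":[0.1,0.1,-0.45],"rot":[0,0,0],"fingers":0.2},{"travel":[0.1,0.1,-0.45],"rot":[0,0,0],"fingers":0.2}]';  python3 -m pendant '[{"travel":[-0.2,0.3,0],"rot":[0,0,0],"fingers":0.2},{"travel":[-0.4,0.6,0],"rot":[0,0,0],"fingers":0.2},{"travel":[-0.65,0.9,0],"rot":[0,0,0],"fingers":0.2},{"travel":[-0.65,1,0],"rot":[0,0,0],"fingers":0.2},{"travel":[-0.65,1,0],"rot":[0,0,0],"fingers":0.2},{"travel":[-0.65,1,0],"rot":[0,0,0],"fingers":0.2}]'
python3 - <<'E'
from fit import *
for n in ['scene','top']:
    im,d=env.read_camera(n); c=cam(n); g=cv2.cvtColor(im,cv2.COLOR_BGR2GRAY); cv2.imwrite(f'pics/{n}4.png',im)
    b,k,r=fitrect(c,g,.607,.103,0,.11,.15,.028,sides='fr'); print(n,np.round(b[:2]*1000,1),round(np.degrees(b[2]),2),k,round(r*1000,2))
cv2.imwrite('pics/s4.png',cv2.resize(cv2.imread('pics/scene4.png')[150:390,160:480],(800,600),interpolation=cv2.INTER_CUBIC))
E
```

```text
clock: 8.35
tcp_pos: [0.5342, 0.1182, 0.0947]
orientation: [0.004, -0.002, 1.0, 0.001]
wrist_force: [1.0, -0.2, -0.1]
finger_gap: 0.0511
grip_force: 0.0
clock: 8.95
tcp_pos: [0.6075, 0.2369, 0.0899]
orientation: [-0.001, -0.002, 1.0, -0.0]
wrist_force: [0.3, 1.0, -0.1]
finger_gap: 0.0516
grip_force: 0.0
scene [607.7 105.6] 0.14 {'f': 25, 'r': 25} 0.26
top [610.3 105.4] 0.47 {'f': 25, 'r': 25} 0.44
```

View pics/s4.png

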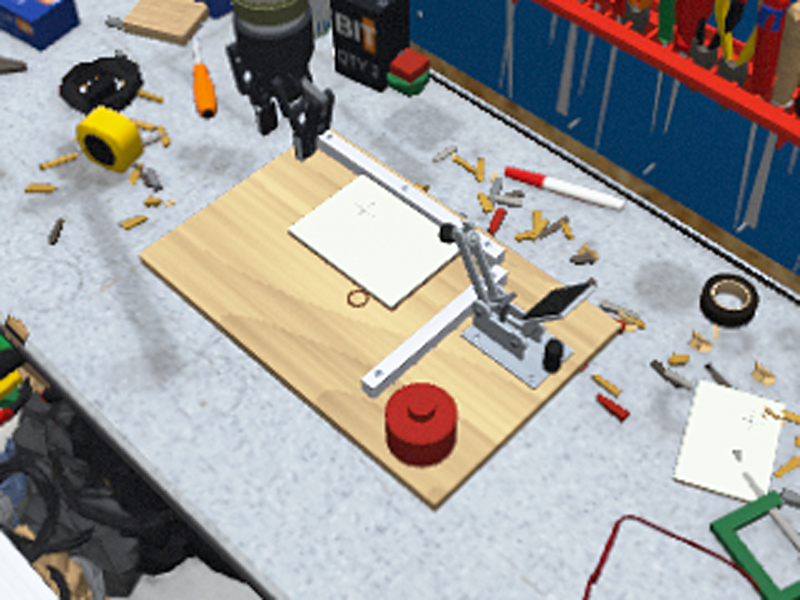

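Tile lies flush on the back fence. There is a small brown ring at crop (357,297), just in front of the tile, that was hidden before. I check where it is before sliding.

Run:
```python
from h import *
c=cam('scene'); print(onplane(c,[[302.8,268.8],[299,269],[307,269]],.02))
im=cv2.imread('pics/scene4.png'); print(project(cam('top'),[[.53,.08,.02]]))
p=project(cam('top'),onplane(c,[[302.8,268.8]],.02))[0].astype(int); t=cv2.imread('pics/top4.png')
a=cv2.resize(im[255:283,285:321],(400,311),interpolation=cv2.INTER_CUBIC); b=cv2.resize(t[p[1]-14:p[1]+14,p[0]-18:p[0]+18],(400,311),interpolation=cv2.INTER_CUBIC)
cv2.imwrite('pics/ring.png',np.hstack([a,b]))
im,d=env.read_camera('scene'); q=[d for _ in [0]]
D=np.median([env.read_camera('scene')[1] for _ in range(5)],0); ys,xs=np.mgrid[260:279,293:314]
Z=bydepth(c,np.c_[xs.ravel(),ys.ravel()],D[ys,xs])[:,2].reshape(xs.shape); print(np.round(Z*1000)[::2,::2])
```

```text
[[0.54301458 0.06626086 0.02      ]
 [0.53607679 0.07264386 0.02      ]
 [0.5497418  0.0582585  0.02      ]]
[[308.31598476 259.54781353]]
[[18. 19. 19. 25. 29. 28. 29. 28. 29. 29. 28.]
 [18. 19. 19. 18. 24. 29. 28. 28. 27. 28. 28.]
 [19. 19. 18. 19. 18. 21. 28. 29. 29. 29. 28.]
 [19. 18. 18. 19. 19. 19. 20. 24. 28. 30. 29.]
 [19. 19. 19. 19. 19. 18. 19. 18. 25. 29. 28.]
 [19. 16. 19. 19. 19. 18. 19. 18. 19. 20. 29.]
 [18. 17. 19. 19. 18. 19. 18. 19. 19. 18. 18.]
 [20. 18. 18. 20. 19. 19. 18. 17. 17. 19. 19.]
 [19. 18. 17. 18. 19. 18. 17. 19. 18. 18. 20.]
 [19. 18. 18. 18. 18. 18. 17. 19. 19. 19. 18.]]
```

View pics/ring.png

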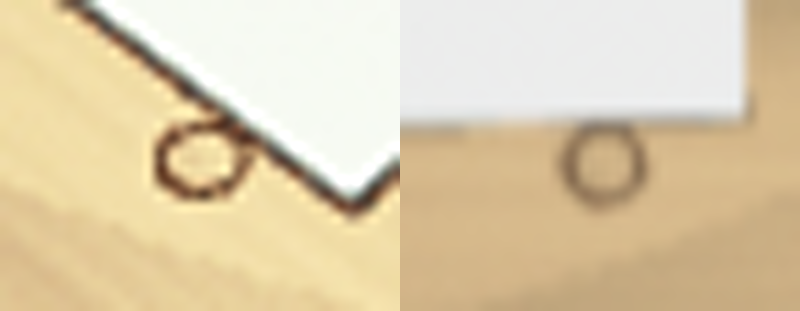

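The ring is a flat stain with no height, so it can be ignored. Now I lower and slide the tile to the right.

```bash
python3 -m pendant '[{"travel":[-0.01,0,0.15],"rot":[0,0,0],"fingers":0.2},{"travel":[-0.01,0,0.3],"rot":[0,0,0],"fingers":0.2},{"travel":[-0.01,0,0.4],"rot":[0,0,0],"fingers":0.2},{"travel":[-0.01,0,0.445],"rot":[0,0,0],"fingers":0.2},{"travel":[-0.01,0,0.445],"rot":[0,0,0],"fingers":0.2}]'; python3 -m pendant '[{"travel":[0,-0.02,0],"rot":[0,0,0],"fingers":0.2},{"travel":[0,-0.04,0],"rot":[0,0,0],"fingers":0.2},{"travel":[0,-0.06,0],"rot":[0,0,0],"fingers":0.2},{"travel":[0,-0.08,0],"rot":[0,0,0],"fingers":0.2},{"travel":[0,-0.10,0],"rot":[0,0,0],"fingers":0.2},{"travel":[0,-0.12,0],"rot":[0,0,0],"fingers":0.2},{"travel":[0,-0.14,0],"rot":[0,0,0],"fingers":0.2},{"travel":[0,-0.16,0],"rot":[0,0,0],"fingers":0.2},{"travel":[0,-0.18,0],"rot":[0,0,0],"fingers":0.2},{"travel":[0,-0.20,0],"rot":[0,0,0],"fingers":0.2}]'
```

```text
clock: 9.85
tcp_pos: [0.6092, 0.2372, 0.0365]
orientation: [-0.001, -0.002, 1.0, -0.0]
wrist_force: [0.2, 0.7, -0.0]
finger_gap: 0.0514
grip_force: 0.0
clock: 10.85
tcp_pos: [0.6099, 0.2133, 0.0373]
orientation: [0.0, -0.002, 1.0, 0.0]
wrist_force: [-0.2, -1.1, -0.2]
finger_gap: 0.0517
grip_force: 1.0
```

```bash
python3 -m pendant '[{"travel":[0,-0.02,0],"rot":[0,0,0],"fingers":0.2},{"travel":[0,-0.04,0],"rot":[0,0,0],"fingers":0.2},{"travel":[0,-0.06,0],"rot":[0,0,0],"fingers":0.2},{"travel":[0,-0.08,0],"rot":[0,0,0],"fingers":0.2}]'
cat > meas.py <<'E'
from fit import *
import sys
s=env.get_state(); print(np.round(s['tcp_pos'],4),np.round(s['wrist_force'],1))
for n in ['scene','top']:
    im,d=env.read_camera(n); c=cam(n); g=cv2.cvtColor(im,cv2.COLOR_BGR2GRAY); cv2.imwrite(f'pics/{n}5.png',im)
    b,k,r=fitrect(c,g,.608,float(sys.argv[1]),0,.11,.15,.028,sides='fr'); print(n,np.round(b[:2]*1000,1),round(np.degrees(b[2]),2),k,round(r*1000,2))
E
python3 meas.py .098
```

```text
clock: 11.25
tcp_pos: [0.61, 0.2038, 0.0374]
orientation: [0.0, -0.002, 1.0, 0.0]
wrist_force: [0.8, 2.1, -0.7]
finger_gap: 0.051
grip_force: 1.2
[0.61   0.2038 0.0374] [ 0.8  2.1 -0.7]
scene [607.7  96.4] 0.19 {'f': 25, 'r': 25} 0.8
top [610.2  96.9] 0.25 {'f': 25, 'r': 21} 0.56
```

```bash
python3 -m pendant '[{"travel":[0,-0.02,0],"rot":[0,0,0],"fingers":0.2},{"travel":[0,-0.04,0],"rot":[0,0,0],"fingers":0.2},{"travel":[0,-0.06,0],"rot":[0,0,0],"fingers":0.2},{"travel":[0,-0.08,0],"rot":[0,0,0],"fingers":0.2},{"travel":[0,-0.10,0],"rot":[0,0,0],"fingers":0.2},{"travel":[0,-0.12,0],"rot":[0,0,0],"fingers":0.2},{"travel":[0,-0.14,0],"rot":[0,0,0],"fingers":0.2},{"travel":[0,-0.16,0],"rot":[0,0,0],"fingers":0.2},{"travel":[0,-0.18,0],"rot":[0,0,0],"fingers":0.2},{"travel":[0,-0.20,0],"rot":[0,0,0],"fingers":0.2}]'; python3 -m pendant '[{"travel":[0,-0.01,0],"rot":[0,0,0],"fingers":0.2},{"travel":[0,-0.02,0],"rot":[0,0,0],"fingers":0.2},{"travel":[0,-0.03,0],"rot":[0,0,0],"fingers":0.2},{"travel":[0,-0.04,0],"rot":[0,0,0],"fingers":0.2}]'; python3 meas.py .068
```

```text
clock: 12.35
tcp_pos: [0.61, 0.1797, 0.0373]
orientation: [0.0, -0.002, 1.0, 0.0]
wrist_force: [0.1, 2.5, 1.0]
finger_gap: 0.0511
grip_force: 1.3
clock: 12.75
tcp_pos: [0.6101, 0.175, 0.0373]
orientation: [0.0, -0.002, 1.0, 0.0]
wrist_force: [-0.7, 1.8, 0.5]
finger_gap: 0.0516
grip_force: 1.3
[0.6101 0.175  0.0373] [-0.7  1.8  0.5]
scene [607.8  68.7] -0.1 {'f': 25, 'r': 19} 0.77
top [610.8  68.6] 0.75 {'f': 25, 'r': 25} 1.8
```

```bash
python3 -m pendant '[{"travel":[0,-0.006,0],"rot":[0,0,0],"fingers":0.2},{"travel":[0,-0.012,0],"rot":[0,0,0],"fingers":0.2},{"travel":[0,-0.018,0],"rot":[0,0,0],"fingers":0.2},{"travel":[0,-0.024,0],"rot":[0,0,0],"fingers":0.2},{"travel":[0,-0.03,0],"rot":[0,0,0],"fingers":0.2}]'; python3 -m pendant '[{"travel":[0,-0.004,0],"rot":[0,0,0],"fingers":0.2},{"travel":[0,-0.008,0],"rot":[0,0,0],"fingers":0.2},{"travel":[0,-0.012,0],"rot":[0,0,0],"fingers":0.2}]'
```

```text
clock: 13.35
tcp_pos: [0.6101, 0.1714, 0.0373]
orientation: [0.0, -0.002, 1.0, 0.0]
wrist_force: [-0.1, 2.4, 1.3]
finger_gap: 0.0509
grip_force: 1.4
clock: 13.65
tcp_pos: [0.6101, 0.17, 0.0373]
orientation: [0.0, -0.002, 1.0, 0.0]
wrist_force: [-0.2, 2.9, 2.0]
finger_gap: 0.0514
grip_force: 1.4
```

```bash
python3 -m pendant '[{"travel":[0,-0.004,0],"rot":[0,0,0],"fingers":0.2},{"travel":[0,-0.008,0],"rot":[0,0,0],"fingers":0.2}]'; python3 -m pendant '[{"travel":[0,-0.004,0],"rot":[0,0,0],"fingers":0.2},{"travel":[0,-0.008,0],"rot":[0,0,0],"fingers":0.2}]'
```

```text
clock: 13.85
tcp_pos: [0.61, 0.1698, 0.0374]
orientation: [0.0, -0.002, 1.0, 0.001]
wrist_force: [0.3, 6.6, 1.4]
finger_gap: 0.051
grip_force: 3.4
clock: 14.05
tcp_pos: [0.6099, 0.1697, 0.0374]
orientation: [-0.0, -0.002, 1.0, 0.002]
wrist_force: [-0.0, 8.2, 0.7]
finger_gap: 0.0513
grip_force: 4.7
```

```bash
python3 -m pendant '[{"travel":[0,-0.004,0],"rot":[0,0,0],"fingers":0.2}]'
```

```text
clock: 14.15
tcp_pos: [0.6099, 0.1696, 0.0374]
orientation: [-0.0, -0.002, 1.0, 0.002]
wrist_force: [-2.2, 10.6, 1.2]
finger_gap: 0.0511
grip_force: 5.4
```

```bash
python3 -m pendant '[{"travel":[0,0.03,0],"rot":[0,0,0],"fingers":0.2},{"travel":[0,0.1,0],"rot":[0,0,0],"fingers":0.2},{"travel":[0,0.1,-0.25],"rot":[0,0,0],"fingers":0.2},{"travel":[0.2,0.1,-0.5],"rot":[0,0,0],"fingers":0.2},{"travel":[0.5,0.1,-0.5],"rot":[0,0,0],"fingers":0.2},{"travel":[0.72,-0.1,-0.5],"rot":[0,0,0],"fingers":0.2},{"travel":[0.72,-0.4,-0.5],"rot":[0,0,0],"fingers":0.2},{"travel":[0.72,-0.75,-0.5],"rot":[0,0,0],"fingers":0.2},{"travel":[0.72,-0.75,-0.5],"rot":[0,0,0],"fingers":0.2},{"travel":[0.72,-0.75,-0.5],"rot":[0,0,0],"fingers":0.2}]'; python3 meas.py .062
```

```text
clock: 15.15
tcp_pos: [0.524, 0.0764, 0.0973]
orientation: [-0.0, -0.0, 1.0, -0.0]
wrist_force: [-0.3, 0.7, 0.1]
finger_gap: 0.0515
grip_force: 0.0
[0.524  0.0764 0.0973] [-0.3  0.7  0.1]
scene [607.3  51.6] 1.0 {'f': 23, 'r': 22} 1.36
top [616.2  63.6] 1.16 {'f': 19, 'r': 18} 2.15
```

```bash
python3 -m pendant '[{"travel":[0,0,0.2],"rot":[0,0,0],"fingers":0.2},{"travel":[0,0,0.4],"rot":[0,0,0],"fingers":0.2},{"travel":[0,0,0.5],"rot":[0,0,0],"fingers":0.2},{"travel":[0,0,0.5],"rot":[0,0,0],"fingers":0.2},{"travel":[-0.03,0,0.5],"rot":[0,0,0],"fingers":0.2},{"travel":[-0.06,0,0.5],"rot":[0,0,0],"fingers":0.2},{"travel":[-0.08,0,0.5],"rot":[0,0,0],"fingers":0.2},{"travel":[-0.1,0,0.5],"rot":[0,0,0],"fingers":0.2},{"travel":[-0.12,0,0.5],"rot":[0,0,0],"fingers":0.2}]'; python3 -m pendant '[{"travel":[-0.006,0,0],"rot":[0,0,0],"fingers":0.2},{"travel":[-0.012,0,0],"rot":[0,0,0],"fingers":0.2},{"travel":[-0.018,0,0],"rot":[0,0,0],"fingers":0.2}]'
```

```text
clock: 16.15
tcp_pos: [0.5389, 0.0773, 0.0378]
orientation: [0.0, -0.002, 1.0, 0.0]
wrist_force: [-0.3, 1.0, 0.0]
finger_gap: 0.0514
grip_force: 0.0
clock: 16.45
tcp_pos: [0.5404, 0.0773, 0.0372]
orientation: [-0.0, -0.002, 1.0, 0.0]
wrist_force: [0.5, 0.3, -0.6]
finger_gap: 0.0514
grip_force: 0.0
```

```bash
python3 -m pendant '[{"travel":[-0.005,0,0],"rot":[0,0,0],"fingers":0.2},{"travel":[-0.01,0,0],"rot":[0,0,0],"fingers":0.2}]'
```

```text
clock: 16.65
tcp_pos: [0.5412, 0.0773, 0.0372]
orientation: [-0.0, -0.002, 1.0, 0.0]
wrist_force: [-1.9, -0.3, 1.0]
finger_gap: 0.0511
grip_force: 1.0
```

```bash
python3 -m pendant '[{"travel":[-0.004,0,0],"rot":[0,0,0],"fingers":0.2},{"travel":[-0.008,0,0],"rot":[0,0,0],"fingers":0.2}]'
```

```text
clock: 16.85
tcp_pos: [0.5416, 0.0774, 0.037]
orientation: [-0.001, -0.002, 1.0, 0.0]
wrist_force: [-4.9, 0.5, 3.4]
finger_gap: 0.0512
grip_force: 2.5
```

```bash
python3 -m pendant '[{"travel":[0.03,0,0],"rot":[0,0,0],"fingers":0.2},{"travel":[0.1,0,0],"rot":[0,0,0],"fingers":0.2},{"travel":[0.1,0,-0.3],"rot":[0,0,0],"fingers":0.2},{"travel":[0.1,0,-0.6],"rot":[0,0,0],"fingers":-1},{"travel":[0.1,0,-1],"rot":[0,0,0],"fingers":-1},{"travel":[0.1,0,-1],"rot":[0,0,0],"fingers":-1}]' 20; python3 -m pendant '[{"travel":[0,-0.1,-0.4],"rot":[0,0,0],"fingers":-1},{"travel":[0,-0.3,-0.45],"rot":[0,0,0],"fingers":-1},{"travel":[0,-0.6,-0.45],"rot":[0,0,0],"fingers":-1},{"travel":[-0.2,-0.9,-0.45],"rot":[0,0,0],"fingers":-1},{"travel":[-0.4,-1,-0.45],"rot":[0,0,0],"fingers":-1},{"travel":[-0.4,-1,-0.45],"rot":[0,0,0],"fingers":-1}]'; python3 -m pendant '[{"travel":[-0.15,-0.3,0],"rot":[0,0,0],"fingers":-1},{"travel":[-0.26,-0.5,0],"rot":[0,0,0],"fingers":-1},{"travel":[-0.26,-0.5,0],"rot":[0,0,0],"fingers":-1},{"travel":[-0.26,-0.5,0],"rot":[0,0,0],"fingers":-1}]'; python3 meas.py .062
python3 - <<'E'
from h import *
c=cam('wrist'); m,f,_,_=c; im,d=env.read_camera('wrist'); cv2.imwrite('pics/w6.png',im); T=np.array(m['T_tool_cam'])
ys,xs=np.mgrid[240:470,150:490]; xs=xs.ravel(); ys=ys.ravel(); dd=d[ys,xs]
P=(np.c_[slopes(m,f,np.c_[xs,ys]),np.ones(len(xs))]*dd[:,None])@T[:3,:3].T+T[:3,3]
k=(dd>0)&(im[ys,xs].max(1)<75)&(P[:,2]<.028)&(P[:,2]>0)&(abs(P[:,1])<.07); Q=P[k]*1000
print(len(Q),np.round(np.percentile(Q,[1,50,99],axis=0),1))
E
```

```text
clock: 17.45
tcp_pos: [0.5346, 0.0774, 0.164]
orientation: [0.006, -0.002, 1.0, -0.0]
wrist_force: [0.5, -1.0, 0.0]
finger_gap: 0.0076
grip_force: 0.0
clock: 18.05
tcp_pos: [0.5814, -0.045, 0.2107]
orientation: [0.001, -0.0, 1.0, -0.0]
wrist_force: [-0.8, -0.3, -0.5]
finger_gap: -0.0002
grip_force: 0.0
clock: 18.45
tcp_pos: [0.6097, -0.1021, 0.2107]
orientation: [-0.001, -0.001, 1.0, 0.0]
wrist_force: [-0.3, 0.1, -0.6]
finger_gap: 0.0003
grip_force: 0.0
[ 0.6097 -0.1021  0.2107] [-0.3  0.1 -0.6]
scene [608.1  51.5] 0.44 {'f': 25, 'r': 22} 0.87
top [611.1  63.7] 1.24 {'f': 25, 'r': 18} 0.81
1177 [[  4.6 -13.7   0.2]
 [  8.9  -0.7   5.6]
 [ 10.1  12.4  13.5]]
```

View pics/w6.png

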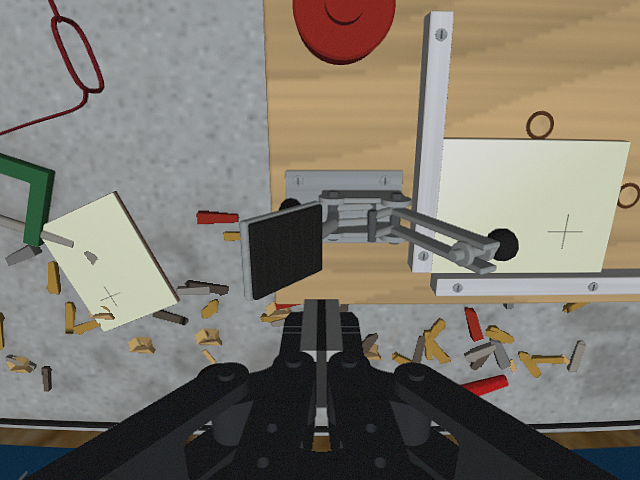

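Wrist view: the tile sits against the side fence (column ~440) and the back fence (row ~275). The paddle (243–322, 205–300) is up, and the raised foot at (503,245) hangs over the tile. Now the paddle.

```bash
python3 -m pendant '[{"travel":[0,-0.067,0.2],"rot":[0,0,0],"fingers":-1},{"travel":[0,-0.067,0.4],"rot":[0,0,0],"fingers":-1},{"travel":[0,-0.067,0.54],"rot":[0,0,0],"fingers":-1},{"travel":[0,-0.067,0.54],"rot":[0,0,0],"fingers":-1}]'; python3 -m pendant '[{"travel":[0,-0.03,0.02],"rot":[0,0,0],"fingers":-1},{"travel":[0,-0.065,0.04],"rot":[0,0,0],"fingers":-1},{"travel":[0,-0.1,0.06],"rot":[0,0,0],"fingers":-1},{"travel":[0,-0.13,0.09],"rot":[0,0,0],"fingers":-1},{"travel":[0,-0.13,0.09],"rot":[0,0,0],"fingers":-1}]'; python3 -m pendant '[{"travel":[0,-0.03,0.024],"rot":[0,0,0],"fingers":-1},{"travel":[0,-0.06,0.048],"rot":[0,0,0],"fingers":-1},{"travel":[0,-0.09,0.072],"rot":[0,0,0],"fingers":-1},{"travel":[0,-0.115,0.095],"rot":[0,0,0],"fingers":-1},{"travel":[0,-0.115,0.095],"rot":[0,0,0],"fingers":-1}]'
```

```text
clock: 19.0
tcp_pos: [0.6083, -0.1088, 0.144]
orientation: [-0.002, -0.002, 1.0, 0.001]
wrist_force: [-0.2, 0.8, -0.3]
finger_gap: -0.0002
grip_force: 0.0
clock: 19.5
tcp_pos: [0.6117, -0.1269, 0.1381]
orientation: [0.002, -0.001, 1.0, -0.0]
wrist_force: [-2.2, 2.3, 8.9]
finger_gap: -0.0
grip_force: 4.0
clock: 20.0
tcp_pos: [0.6119, -0.1419, 0.1276]
orientation: [0.002, -0.001, 1.0, -0.002]
wrist_force: [-3.3, -1.6, 12.5]
finger_gap: 0.0001
grip_force: 5.1
```

```bash
python3 -m pendant '[{"travel":[0,-0.025,0.03],"rot":[0,0,0],"fingers":-1},{"travel":[0,-0.05,0.06],"rot":[0,0,0],"fingers":-1},{"travel":[0,-0.075,0.09],"rot":[0,0,0],"fingers":-1},{"travel":[0,-0.09,0.115],"rot":[0,0,0],"fingers":-1},{"travel":[0,-0.09,0.115],"rot":[0,0,0],"fingers":-1}]'; python3 -m pendant '[{"travel":[0,-0.015,0.03],"rot":[0,0,0],"fingers":-1},{"travel":[0,-0.03,0.06],"rot":[0,0,0],"fingers":-1},{"travel":[0,-0.045,0.087],"rot":[0,0,0],"fingers":-1},{"travel":[0,-0.045,0.087],"rot":[0,0,0],"fingers":-1}]'
python3 - <<'E'
from h import *
im,d=env.read_camera('scene'); cv2.imwrite('pics/s7.png',cv2.resize(im[190:340,280:480],(800,600),interpolation=cv2.INTER_CUBIC))
E
```

```text
clock: 20.5
tcp_pos: [0.6124, -0.1529, 0.113]
orientation: [0.002, -0.001, 1.0, -0.002]
wrist_force: [0.9, -2.0, 6.4]
finger_gap: -0.0003
grip_force: 2.6
clock: 20.9
tcp_pos: [0.6107, -0.1565, 0.1]
orientation: [0.0, -0.001, 1.0, 0.0]
wrist_force: [0.4, -0.6, 1.7]
finger_gap: 0.0001
grip_force: 0.4
```

View pics/s7.png

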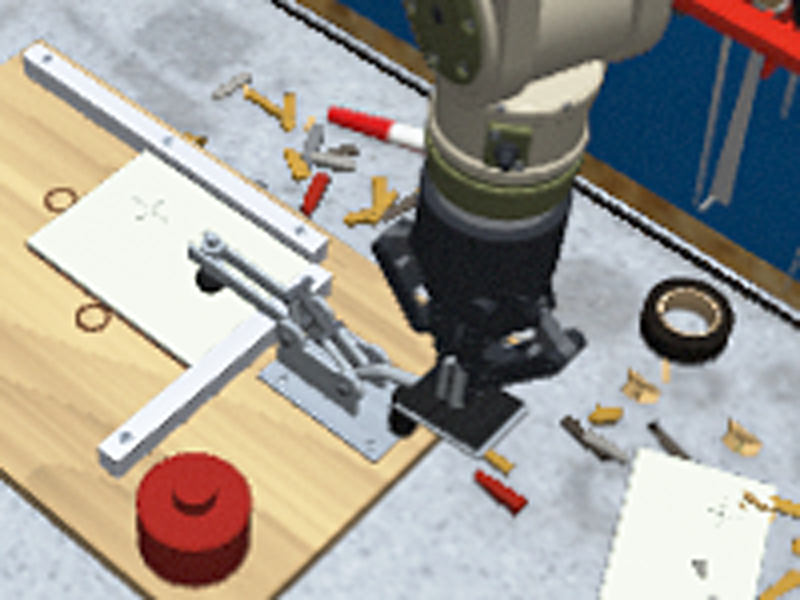

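The paddle is nearly flat under the fingertips at (450,385) and the foot is almost on the tile. Press on to the stop.

```bash
python3 -m pendant '[{"travel":[0,-0.03,0.02],"rot":[0,0,0],"fingers":-1},{"travel":[0,-0.06,0.04],"rot":[0,0,0],"fingers":-1},{"travel":[0,-0.06,0.05],"rot":[0,0,0],"fingers":-1},{"travel":[0,-0.06,0.06],"rot":[0,0,0],"fingers":-1},{"travel":[0,-0.06,0.06],"rot":[0,0,0],"fingers":-1}]'
```

```text
clock: 21.45
tcp_pos: [0.6104, -0.1631, 0.0924]
orientation: [-0.0, -0.002, 1.0, 0.0]
wrist_force: [-0.1, -0.6, -0.1]
finger_gap: -0.0001
grip_force: 0.0
```

```bash
python3 -m pendant '[{"travel":[0,0,0.01],"rot":[0,0,0],"fingers":-1},{"travel":[0,0,0.02],"rot":[0,0,0],"fingers":-1},{"travel":[0,0,0.02],"rot":[0,0,0],"fingers":-1}]'
```

```text
clock: 21.75
tcp_pos: [0.6108, -0.1632, 0.0914]
orientation: [0.0, -0.002, 1.0, -0.0]
wrist_force: [-1.8, 0.8, 5.5]
finger_gap: -0.0
grip_force: 2.6
```

```bash
python3 -m pendant '[{"travel":[0,0,0.01],"rot":[0,0,0],"fingers":-1},{"travel":[0,0,0.02],"rot":[0,0,0],"fingers":-1},{"travel":[0,0,0.02],"rot":[0,0,0],"fingers":-1}]'; python3 -m pendant '[{"travel":[0,0,-0.05],"rot":[0,0,0],"fingers":-1},{"travel":[0,0,-0.3],"rot":[0,0,0],"fingers":-1},{"travel":[0,0,-0.7],"rot":[0,0,0],"fingers":-1},{"travel":[0,-0.3,-1],"rot":[0,0,0],"fingers":-1},{"travel":[0,-0.6,-1],"rot":[0,0,0],"fingers":-1},{"travel":[0,-0.6,-1],"rot":[0,0,0],"fingers":-1}]'
python3 - <<'E'
from h import *
a=env.read_camera('scene')[0]; w=env.read_camera('wrist')[0]
a=cv2.resize(a[200:340,260:440],(800,600),interpolation=cv2.INTER_CUBIC)
cv2.imwrite('pics/end.png',np.vstack([cv2.resize(a,(400,300)),cv2.resize(w,(400,300))]));cv2.imwrite('pics/ends.png',a)
E
```

```text
clock: 22.05
tcp_pos: [0.6109, -0.1632, 0.0912]
orientation: [0.001, -0.002, 1.0, -0.0]
wrist_force: [-5.7, 2.4, 17.3]
finger_gap: 0.0001
grip_force: 8.5
clock: 22.65
tcp_pos: [0.6119, -0.2398, 0.2098]
orientation: [0.002, 0.0, 1.0, -0.002]
wrist_force: [0.2, 0.6, 0.0]
finger_gap: 0.0
grip_force: 0.0
```

View pics/end.png

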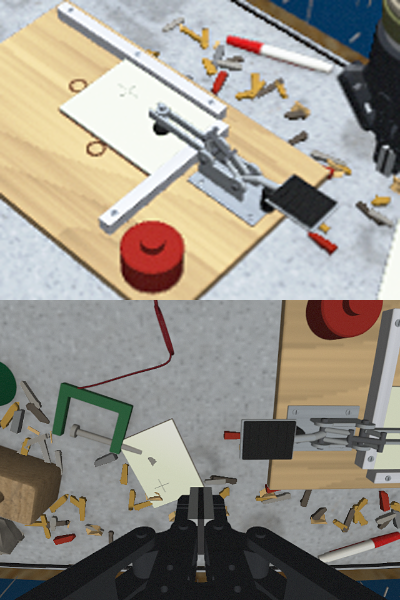

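The paddle stays down and the foot sits on the tile at (160,128). The bystanders are untouched. One numeric check that the tile is flush.

Run:
```python
from fit import *
for n in ['scene','top']:
    im,d=env.read_camera(n); c=cam(n); g=cv2.cvtColor(im,cv2.COLOR_BGR2GRAY)
    b,k,r=fitrect(c,g,.609,.0617,0,.11,.15,.028,sides='fl'); print(n,np.round(b[:2]*1000,1),round(np.degrees(b[2]),2),k,round(r*1000,2))
    for nm,a in dict(fb=(.673,.125,0,.016,.265,.038),fs=(.565,-.0215,0,.19,.016,.038)).items():
        b,k,r=fitrect(c,g,*a); print(nm,np.round(b[:2]*1000,1),round(np.degrees(b[2]),2),k,round(r*1000,2))
    uv=project(c,[[.66,.06,.03]])[0].astype(int)
    cv2.imwrite(f'pics/z{n}.png',cv2.resize(im[uv[1]-35:uv[1]+45,uv[0]-45:uv[0]+65],(400,291),interpolation=cv2.INTER_CUBIC))
cv2.imwrite('pics/z.png',np.hstack([cv2.imread('pics/zscene.png'),cv2.imread('pics/ztop.png')]))
```

```text
scene [608.   62.1] 0.34 {'f': 25, 'l': 25} 0.9
fb [670.5 125. ] -0.16 {'f': 23, 'b': 24, 'l': 17, 'r': 25} 2.21
fs [563.  -21.1] 0.48 {'f': 25, 'b': 15, 'l': 22, 'r': 23} 4.41
top [611.1  61.6] 0.74 {'f': 25, 'l': 25} 0.5
fb [672.1 124.7] -0.67 {'f': 25, 'b': 23, 'l': 25, 'r': 25} 0.98
fs [565.6 -20.5] 0.58 {'f': 25, 'b': 20, 'l': 25, 'r': 21} 0.89
```

View pics/z.png

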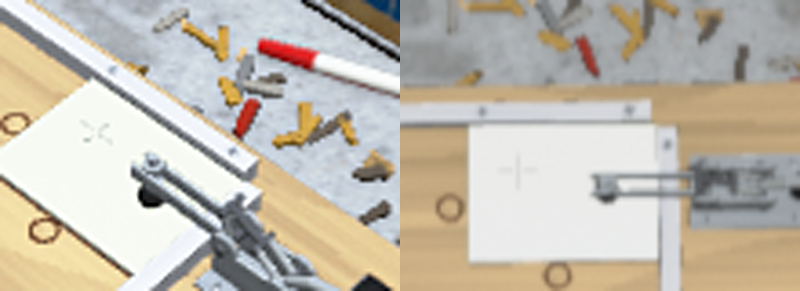

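Both views show the tile tight against the back and side fences, and the fit agrees with the expected centre.

```bash
python3 -c "
from workcell import env
print(env.hand_in())"
```

```text
the job is handed in; nothing more can be done
None
```

The job is handed in at about 23 s: the tile lies flush against both fences, the paddle is locked down with the foot on the tile, the highest push force read on the tile was about 11 N, and the hole saw, tape measure and spectacles were never touched.

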